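# Close the microplate incubator

### The arm

A 6-joint arm with a two-finger parallel gripper is mounted at the origin on the work surface. World frame = base frame: x ahead of the robot, y to its left, z up, the work surface at z = 0. Lengths are in mm, angles in rad, forces in N, time in s.
With the tool pointing down it reaches from about 350 to 875 mm from the base axis. Payload 4.2 kg.
Tool frame: the origin (TCP) lies between the finger pads; the fingertips stand 25 mm ahead of it and the grasp point (between the pads) lies 6 mm ahead of it; z points along the fingers, y is the direction in which the jaws open and shut (so a half turn about z gives the same grasp; the last joint's range is limited). The gripper opens to 87 mm and grips with 3 to 60 N. Pads are 19 mm wide; open, the fingers measure 117 mm over their backs; the gripper's body (75 mm by 190 mm) begins 51 mm behind the grasp point.
Start: joints at [-1.018, 0.385, 0.008, 0, -1.194, -0.259], TCP at [181.011, -598.193, 247.55] pointing down, gripper open.
Joint ranges: [-3.14, 3.14], [-1.21, 2.06], [-1.07, 1.41], [-3.16, 2.05], [-2.99, -0.16], [-3.1, 3.1]. Speed limits (rad/s): [2.79, 2.79, 3.14, 3.14, 3.14, 3.14].

### API

Orientations are given as a 3x3 rotation matrix whose columns are the frame's x, y, z axes.
In Python, from plant import bot gives the robot as it stands.
- The arm moves only by the tool play_rows, never from a script. Its argument "series" is a list of rows, each an object of numbers: "tx", "ty", "tz": the shift along the tool's x, y, z in m; "wx", "wy", "wz": the turn, a rotation vector about the tool's x, y, z in degrees. In form: [{"tx": .., "ty": .., "tz": .., "wx": .., "wy": .., "wz": ..}, ...]. A call has 1 to 12 rows; each row shifts and turns the pose as measured when the row begins, along the tool's axes as they then stand; what a row does not reach is not made up. A row lasts 1/8 s, in which the tool goes at most 62.5 mm and 10.7 degrees, less where a joint would pass 70% of its speed; a pose out of reach is approached as far as the arm can. A call with a gripper value outside its range is refused whole. "jaw" is the gripper command: -1 is fully open, 1 is shut, values between are in proportion, set as the call begins (left out, the last holds). The fingers move at their own pace and stop on an object; the grip force is fixed at half the most. Time passes only in rows, so rows that do not move let the fingers close. It gives the time, the measured TCP pose, the force and the opening at its end, in the units of the state.
- bot.get_obs(): the state, without advancing time (a new reading comes with each control period).
- bot.snapshot(name): name is "side" or "top" or "wrist"; returns a dict with "image" (420x560x3 uint8, red, green, blue), "K" (3x3 intrinsics, pixels), "cam_to_world" (4x4, takes a point from camera to world coordinates). Camera axes: x right, y down, z forward; pixel columns grow to the right and rows downward; lengths in mm; the calibration is good to about 2 mm. A picture is of the moment at which its call begins. There is no depth.
- bot.hand_in(): hands the job in, once; it reports no verdict.
The state is a dict: "time": time; "q": joint angles; "joint_velocities": joint speeds; "effort": joint torques, N m; "ee_pos": TCP position; "tool_rot": TCP orientation; "ft_force": force on the tool from outside, world axes, zero at the start; "wrist_torque": the same for the moment, N m; "grip_width": finger opening in mm.
Only numpy, scipy, OpenCV 4.12 (cv2) and the standard library are available. Lean on these libraries where they do the work, as an engineer would, in place of code of your own. Each camera call takes 0.05 s, during which the arm holds its last target. There are 200 camera calls.

### The job

A plate is waiting on the pulled-out tray of the small bench incubator. With the fingertips, gently push the tray fully home, and only then gently push the blue door fully shut over it. Pick nothing up: do not touch the plate, which must ride in lying flat in its tray, and leave the bottle, the blue tip rack and the spray bottle where they stand.

Things in the scene. Friction and masses are not known exactly. Their poses are not given: they have to be found in the camera images.
- incubator: Cream benchtop incubator, 240 deep (x) x 210 wide (y) x 105 mm high, fixed to the bench. Origin: centre of its underside, on the bench. Its x axis points from its front (door and tray side, at local x = -120 mm) to its back, y to its left side seen from the robot, z up. The tray comes out of its front in the local -x direction through an opening 158 mm wide, 38 to 80 mm above the bench.
- inc_tray (a joint): How far the tray is pulled out, in m: 0 = fully home (front panel within 1 mm of the housing's front face), 0.10 = pulled right out to its stop, where it starts. Slides straight along the incubator's x axis with about 1.2 N of friction, stays where it is left, stops hard at 0.
- tray_front (a point): Centre of the outer (robot-side) face of the tray's white front panel, which moves with the tray: panel 150 mm wide, 36 mm high (40 to 76 mm above the bench), 10 mm thick; 58 mm above the bench. Axes as the incubator's: push along +x to close. The aluminium tray (104 x 146 mm, rim 12 mm high) lies behind it, its floor 10 mm below this point.
- inc_door (a joint): Opening angle of the door, in rad: 0 = fully shut against the front, 1.57 = standing straight out towards the robot's side, 2.1 = end of travel. Stays at any angle (about 0.12 N m of friction); stops hard at 0.
- door_hinge (a point): On the upright hinge axis of the blue door, at the incubator's front left corner (local x = -122, y = +100 mm), 57 mm above the bench. Axes turn with the door (shut: as the incubator's; opening turns them clockwise from above). The door runs 200 mm from here along its -y, outer face at its x = -14 mm, inner at -2 mm, 20 to 95 mm above the bench; an 8 mm lip stands out at its free edge.
- door_push (a point): Point on the outer face of the door, 140 mm from the hinge axis, 57 mm above the bench; same axes as door_hinge, so push along its +x to close the door.
- plate_center (a point): Centre of the loose 96-well plate (85 x 127 x 14 mm, about 80 g) that lies in the tray with about 3 mm play all round; its top is 62 mm above the bench, below the top of the tray's front panel.
- bottle_center (a point): Centre of the loose glass bottle with blue cap, 66 mm diameter, 140 mm high; 70 mm above the bench.
- tip_rack_center (a point): Centre of the loose dark blue tip rack, 85 x 125 x 45 mm; 22.5 mm above the bench.
- sprayer_center (a point): On the axis of the loose white spray bottle, 80 mm above the bench; 68 mm diameter, 166 mm high, its nozzle reaching 55 mm out from the axis.
There are look-alikes about, which are no part of the job. What is shaped like the part that bears bottle_center but green or orange is not meant. Of the things like the part that bears plate_center, leave any that is green; of the rest the smaller one is meant.

How it is judged:
By the outcome, as a careful person would: the job done as asked, in the order asked, and still so for the second after the job is handed in, with the robot touching nothing.
It also fails if it takes over 61 s, if anything falls off the work surface, if the arm or the gripper's body presses on something with over 40 N, if the wrist force passes 120 N, or if a joint passes its speed limit or range.

## Working session

There is one attempt and no reset: what is moved stays moved. The work goes in short steps, Python scripts to look and compute and a tool call to move; the robot and the scene stay as the last step left them, time stands still between calls to the robot, and variables do not carry over. Pictures are saved under pics/ and viewed, about 8 in all and at most 12, crops included, and the job is handed in when it is done.

Besides the shell and the picture viewer there is one more tool, called after "Emit:" by a JSON object that holds its "method" and its "body", one argument or row to a line. play_rows: Moves the arm, as the interface text tells. Its arguments: {"type":"object","properties":{"series":{"type":"array"},"jaw":{"type":"number"}},"required":["series"]}

```bash
mkdir -p pics; ls; cat > h.py <<'E'
import numpy as np, cv2, json
from plant import bot
def snap(n,f):
    s=bot.snapshot(n); cv2.imwrite(f'pics/{f}.png',cv2.cvtColor(s['image'],cv2.COLOR_RGB2BGR))
    np.savez(f'pics/{f}.npz',K=s['K'],T=s['cam_to_world']); return s
def ray(f,u,v):
    d=np.load(f'pics/{f}.npz');K,T=d['K'],d['T']
    r=T[:3,:3]@np.linalg.solve(K,[u,v,1.]); return T[:3,3],r/np.linalg.norm(r)
def atz(f,u,v,z):
    o,r=ray(f,u,v); return o+r*(z-o[2])/r[2]
def tri(*obs):
    A=0;b=0
    for f,u,v in obs:
        o,r=ray(f,u,v);P=np.eye(3)-np.outer(r,r);A=A+P;b=b+P@o
    p=np.linalg.solve(A,b); return p,[np.linalg.norm(np.cross(p-ray(*o)[0],ray(*o)[1])) for o in obs]
def proj(f,p):
    d=np.load(f'pics/{f}.npz');c=np.linalg.inv(d['T'])@np.append(p,1);x=d['K']@c[:3];return x[:2]/x[2]
E
python3 - <<'E'
from h import *
snap('top','top0');snap('side','side0')
np.set_printoptions(precision=1,suppress=True)
for f in('top0','side0'):
    d=np.load(f'pics/{f}.npz');print(d['K'],d['T'])
a=cv2.imread('pics/top0.png');b=cv2.imread('pics/side0.png')
o=bot.get_obs();print(o['ee_pos'],o['tool_rot'],o['ft_force'],o['time'],o['grip_width'])
E
```

```text
pics
[[543.1   0.  277. ]
 [  0.  543.1 211.3]
 [  0.    0.    1. ]] [[  -0.    -1.     0.1  449.8]
 [  -1.     0.     0.   -82.2]
 [  -0.    -0.1   -1.  1491.8]
 [   0.     0.     0.     1. ]]
[[497.9   0.  277.2]
 [  0.  497.9 216.3]
 [  0.    0.    1. ]] [[ -1.   -0.    0.  474. ]
 [ -0.    0.6  -0.8 925.8]
 [ -0.   -0.8  -0.6 781.1]
 [  0.    0.    0.    1. ]]
[ 180.9 -597.8  246.6] [[-1.  -0.3 -0. ]
 [-0.3  1.   0. ]
 [ 0.   0.  -1. ]] [-0.7  0.8 -0.4] 0.1 87.05098385269717
```

View pics/top0.png

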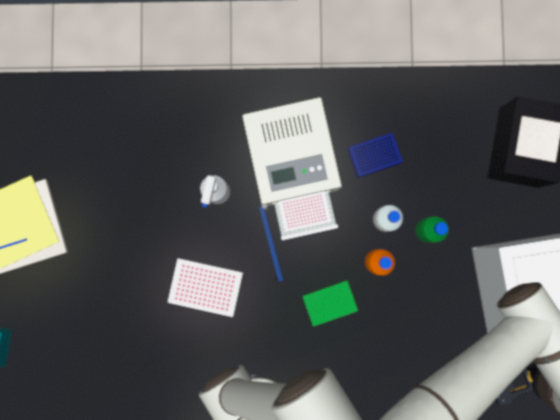

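View pics/side0.png

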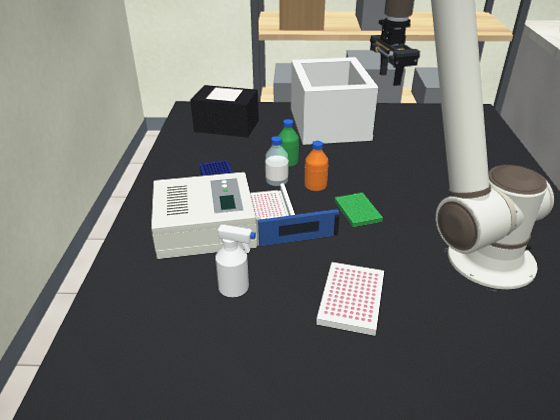

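The top view shows the plate in the tray at (306,210). The larger white plate at (205,288) and the green one at (330,303) are look-alikes. The clear bottle is at (388,218), with green and orange ones at (432,229) and (380,262). The tip rack is at (376,154), the sprayer at (213,190), and the door edge runs from (263,207) to (280,280). Next I'll check a close crop.

```bash
python3 - <<'E'
from h import *
a=cv2.imread('pics/top0.png')[80:300,190:430]
b=cv2.imread('pics/side0.png')[165:305,140:400]
cv2.imwrite('pics/c1.png',cv2.resize(a,None,fx=2.7,fy=2.7,interpolation=cv2.INTER_CUBIC))
cv2.imwrite('pics/c2.png',cv2.resize(b,None,fx=3,fy=3,interpolation=cv2.INTER_CUBIC))
E
```

```text
(no output)
```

View pics/c1.png

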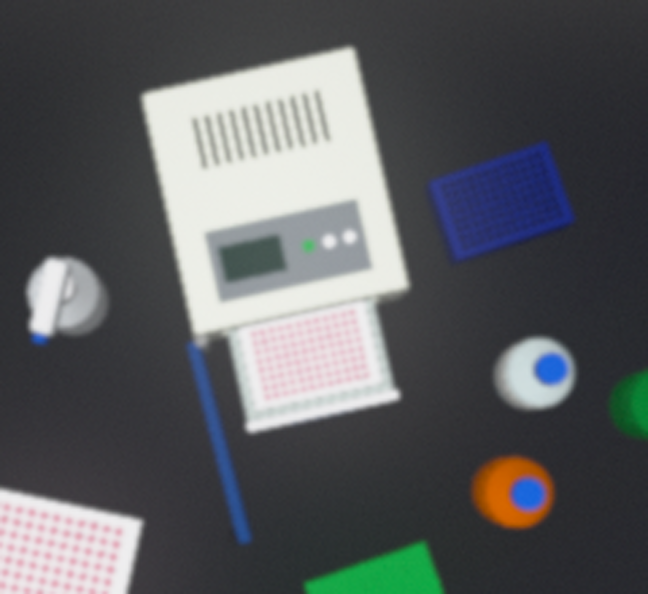

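View pics/c2.png

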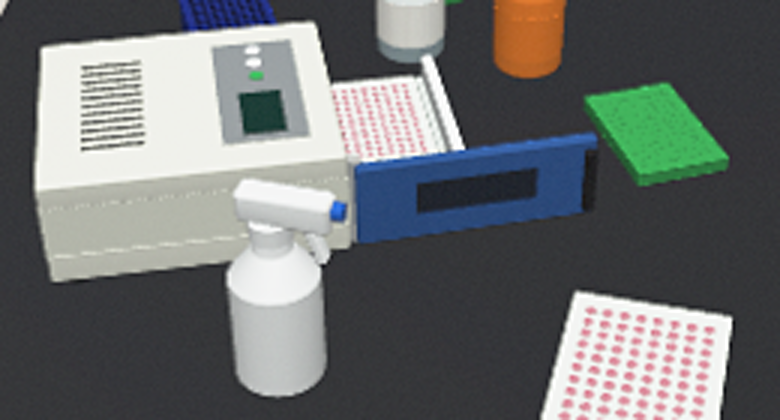

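The crop confirms the small white plate sits in the tray. In crop 1 the incubator top corners are (143,93), (355,47), (408,288) and (196,338), the tray front edge runs (248,431)–(400,397), and the door runs (195,343)–(246,543).

```bash
python3 - <<'E'
from h import *
np.set_printoptions(precision=1,suppress=True)
t=lambda u,v:('top0',190+(u+.5)/2.7-.5,80+(v+.5)/2.7-.5)
s=lambda u,v:('side0',140+(u+.5)/3-.5,165+(v+.5)/3-.5)
for n,a,b in [('BL',(143,93),(37,187)),('BR',(355,47),(42,47)),('FR',(408,288),(318,22)),('FL',(196,338),(350,158)),
  ('trayR',(400,397),(425,57)),('trayL',(248,431),(464,152)),('doortip',(246,543),(597,137)),('doorhinge',(192,344),(356,165))]:
    print(n,*tri(t(*a),s(*b)))
C=np.array([atz(*t(*p),105)[:2] for p in [(143,93),(355,47),(408,288),(196,338)]])
L=np.array([[120,105],[120,-105],[-120,-105],[-120,105]],float)
U,_,V=np.linalg.svd((L-L.mean(0)).T@(C-C.mean(0)));R=(U@V).T;o=C.mean(0)-R@L.mean(0)
print('R',R,'yaw',np.degrees(np.arctan2(R[1,0],R[0,0])),'o',o,'res',C-(L@R.T+o))
inv=lambda p:R.T@(p[:2]-o)
for p in [(248,431),(400,397)]: print('tray local',inv(atz(*t(*p),76)))
for p in [(192,344),(246,543),(238,546),(252,541)]: print('door local',inv(atz(*t(*p),95)))
for n,p,z in [('bottlecap',(550,369),140),('sprayer base',(75,305),70),('rack',(502,201),45),('orange cap',(528,494),140)]: q=atz(*t(*p),z);print(n,q,inv(q))
np.savez('inc.npz',R=R,o=o)
E
```

```text
BL [794.1  32.1 105.6] [np.float64(2.346518096346401), np.float64(2.346518096346118)]
BR [ 837.7 -171.7  103.7] [np.float64(1.1430059045061824), np.float64(1.1430059045059233)]
FR [ 602.8 -218.4  104.9] [np.float64(2.5781071527099977), np.float64(2.5781071527098245)]
FL [559.2 -16.6 101.8] [np.float64(1.058686563931553), np.float64(1.0586865639312684)]
trayR [ 504.1 -211.9   73.7] [np.float64(0.8740289716076565), np.float64(0.8740289716077976)]
trayL [470.5 -64.8  74.9] [np.float64(1.289445747744403), np.float64(1.2894457477443604)]
doortip [364.1 -62.1  93.6] [np.float64(1.391598665546913), np.float64(1.3915986655468349)]
doorhinge [554.  -12.5  98.1] [np.float64(0.7790912898800954), np.float64(0.779091289880469)]
R [[ 1.  -0.2]
 [ 0.2  1. ]] yaw 11.810221388660988 o [700.1 -93.5] res [[ 0.5 -1.3]
 [-0.5  0.2]
 [ 1.2  2.5]
 [-1.2 -1.4]]
tray local [-217.7   74.8]
tray local [-217.   -75.4]
door local [-125.4  109.1]
door local [-321.1   99.1]
door local [-322.2  107.1]
door local [-320.4   93.2]
bottlecap [ 525.1 -343.9  140. ] [-222.6 -209.3]
sprayer base [596.3 103.   70. ] [-61.4 213.5]
rack [ 697.8 -318.7   45. ] [ -48.4 -220. ]
orange cap [ 410.8 -321.2  140. ] [-329.8 -163.6]
```

```bash
cat >> h.py <<'E'
d=np.load('inc.npz') if __import__('os').path.exists('inc.npz') else None
Ri,oi=d['R'],d['o']
def toL(p): return np.append(Ri.T@(np.array(p)[:2]-oi),p[2])
def toW(l): return np.append(Ri@np.array(l[:2])+oi,l[2])
def go(l,yaw=0.):  # l: local TCP target; yaw: desired angle of tool y from incubator y, deg (+ccw from above)
    o=bot.get_obs();R=np.array(o['tool_rot']);p=np.array(o['ee_pos'])
    th=np.degrees(np.arctan2(R[1,1],R[0,1])-np.arctan2(Ri[1,1],Ri[0,1]))
    dl=R.T@(toW(l)-p)
    print('t',round(o['time'],2),'loc',toL(p).round(1),'yawrel',round(th,2),'tilt',R[:,2].round(3),'F',np.round(o['ft_force'],1),'w',round(o['grip_width'],1))
    print('tool delta mm',dl.round(1),'wz deg',round(-(yaw-th),2))
E
python3 -c "
from h import *
go([-270,0,247])"
```

```text
t 0.1 loc [-611.5 -387.3  246.6] yawrel 5.01 tilt [-0.001  0.002 -1.   ] F [-0.7  0.8 -0.4] w 87.1
tool delta mm [-3.74e+02  3.56e+02  2.00e-01] wz deg 5.01
```

Emit:
{"method": "play_rows", "body": {
  "series": [
    {"tx": -0.031,"ty": 0.029,"wz": 0.4},
    {"tx": -0.031,"ty": 0.029,"wz": 0.4},
    {"tx": -0.031,"ty": 0.029,"wz": 0.4},
    {"tx": -0.031,"ty": 0.029,"wz": 0.4},
    {"tx": -0.031,"ty": 0.029,"wz": 0.4},
    {"tx": -0.031,"ty": 0.029,"wz": 0.4},
    {"tx": -0.031,"ty": 0.029,"wz": 0.4},
    {"tx": -0.031,"ty": 0.029,"wz": 0.4},
    {"tx": -0.031,"ty": 0.029,"wz": 0.4},
    {"tx": -0.031,"ty": 0.029,"wz": 0.4},
    {"tx": -0.031,"ty": 0.029,"wz": 0.4},
    {"tx": -0.03,"ty": 0.029,"wz": 0.4}
  ],
  "jaw": 1
}}

```text
$.series[0]: bad value
```

```bash
python3 -c "
from h import *
go([-270,0,160])"
```

```text
t 0.1 loc [-611.5 -387.3  246.6] yawrel 5.01 tilt [-0.001  0.002 -1.   ] F [-0.7  0.8 -0.4] w 87.1
tool delta mm [-374.   355.8   87.2] wz deg 5.01
```

The call was refused, probably because each row needs all six keys.

Emit:
{"method": "play_rows", "body": {
  "series": [
    {"tx": -0.031,"ty": 0.029,"tz": 0,"wx": 0,"wy": 0,"wz": 0.4},
    {"tx": -0.031,"ty": 0.029,"tz": 0,"wx": 0,"wy": 0,"wz": 0.4},
    {"tx": -0.031,"ty": 0.029,"tz": 0,"wx": 0,"wy": 0,"wz": 0.4},
    {"tx": -0.031,"ty": 0.029,"tz": 0,"wx": 0,"wy": 0,"wz": 0.4},
    {"tx": -0.031,"ty": 0.029,"tz": 0,"wx": 0,"wy": 0,"wz": 0.4},
    {"tx": -0.031,"ty": 0.029,"tz": 0,"wx": 0,"wy": 0,"wz": 0.4},
    {"tx": -0.031,"ty": 0.029,"tz": 0,"wx": 0,"wy": 0,"wz": 0.4},
    {"tx": -0.031,"ty": 0.029,"tz": 0,"wx": 0,"wy": 0,"wz": 0.4},
    {"tx": -0.031,"ty": 0.029,"tz": 0,"wx": 0,"wy": 0,"wz": 0.4},
    {"tx": -0.031,"ty": 0.029,"tz": 0,"wx": 0,"wy": 0,"wz": 0.4}
  ],
  "jaw": 1
}}

```text
time: 1.35
ee_pos: [409.4, -227.3, 242.7]
tool_rot: [[-0.977, -0.213, -0.006], [-0.213, 0.977, 0.009], [0.004, 0.01, -1.0]]
ft_force: [-0.2, 0.2, -0.2]
grip_width: 1.6
```

```bash
python3 -c "
from h import *
go([-270,0,160])"
```

```text
t 1.35 loc [-312.   -71.4  242.7] yawrel 0.5 tilt [-0.006  0.009 -1.   ] F [-0.2  0.2 -0.2] w 1.6
tool delta mm [-42.9  70.3  83.2] wz deg 0.5
```

Emit:
{"method": "play_rows", "body": {
  "series": [
    {"tx": -0.011,"ty": 0.018,"tz": 0.02,"wx": 0.15,"wy": -0.1,"wz": 0.1},
    {"tx": -0.011,"ty": 0.018,"tz": 0.02,"wx": 0.15,"wy": -0.1,"wz": 0.1},
    {"tx": -0.011,"ty": 0.018,"tz": 0.02,"wx": 0.15,"wy": -0.1,"wz": 0.1},
    {"tx": -0.01,"ty": 0.016,"tz": 0.02,"wx": 0.15,"wy": -0.1,"wz": 0.1},
    {"tx": 0,"ty": 0,"tz": 0,"wx": 0,"wy": 0,"wz": 0},
    {"tx": 0,"ty": 0,"tz": 0,"wx": 0,"wy": 0,"wz": 0}
  ]
}}

```text
time: 2.1
ee_pos: [437.8, -144.5, 160.5]
tool_rot: [[-0.977, -0.211, 0.003], [-0.211, 0.977, -0.001], [-0.002, -0.001, -1.0]]
ft_force: [-0.3, 0.4, -0.1]
grip_width: 0.3
```

```bash
python3 -c "
from h import *
go([-255,0,78])
snap('wrist','w1');snap('side','s1')
f=[cv2.imread(f'pics/{n}.png')for n in('w1','s1')]
cv2.imwrite('pics/v1.png',cv2.resize(np.hstack(f),(800,300),interpolation=cv2.INTER_AREA))"
```

```text
t 2.1 loc [-267.2    3.8  160.5] yawrel 0.38 tilt [ 0.003 -0.001 -1.   ] F [-0.3  0.4 -0.1] w 0.3
tool delta mm [-12.   -3.7  82.5] wz deg 0.38
```

View pics/v1.png

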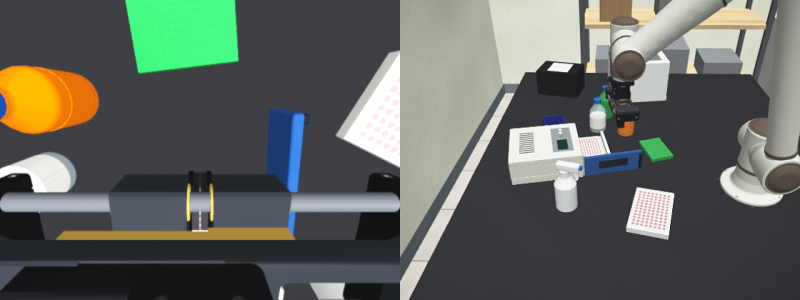

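Emit:
{"method": "play_rows", "body": {
  "series": [
    {"tx": 0,"ty": -0.001,"tz": 0.02,"wx": 0,"wy": 0,"wz": 0.1},
    {"tx": 0,"ty": -0.001,"tz": 0.02,"wx": 0,"wy": 0,"wz": 0.1},
    {"tx": 0,"ty": -0.001,"tz": 0.02,"wx": 0,"wy": 0,"wz": 0.1},
    {"tx": 0,"ty": -0.001,"tz": 0.02,"wx": 0,"wy": 0,"wz": 0.1},
    {"tx": -0.005,"ty": 0,"tz": 0,"wx": 0,"wy": 0,"wz": 0},
    {"tx": -0.005,"ty": 0,"tz": 0,"wx": 0,"wy": 0,"wz": 0},
    {"tx": -0.005,"ty": 0,"tz": 0,"wx": 0,"wy": 0,"wz": 0},
    {"tx": -0.005,"ty": 0,"tz": 0,"wx": 0,"wy": 0,"wz": 0},
    {"tx": -0.005,"ty": 0,"tz": 0,"wx": 0,"wy": 0,"wz": 0}
  ]
}}

```text
time: 3.32
ee_pos: [469.9, -147.0, 86.4]
tool_rot: [[-0.98, -0.199, 0.02], [-0.199, 0.98, -0.001], [-0.019, -0.005, -1.0]]
ft_force: [-0.9, 0.9, -0.3]
grip_width: 0.2
```

```bash
python3 -c "
from h import *
go([-129.5,0,78])"
```

```text
t 3.33 loc [-236.3   -5.3   86.4] yawrel -0.35 tilt [ 0.02  -0.001 -1.   ] F [-0.9  0.9 -0.3] w 0.2
tool delta mm [-106.6    6.    10.5] wz deg -0.35
```

Emit:
{"method": "play_rows", "body": {
  "series": [
    {"tx": 0,"ty": 0.003,"tz": 0.004,"wx": 0,"wy": 0.6,"wz": -0.2},
    {"tx": 0,"ty": 0.003,"tz": 0.004,"wx": 0,"wy": 0.6,"wz": -0.1},
    {"tx": -0.003,"ty": 0,"tz": 0,"wx": 0,"wy": 0,"wz": 0},
    {"tx": -0.003,"ty": 0,"tz": 0,"wx": 0,"wy": 0,"wz": 0},
    {"tx": -0.003,"ty": 0,"tz": 0,"wx": 0,"wy": 0,"wz": 0},
    {"tx": -0.003,"ty": 0,"tz": 0,"wx": 0,"wy": 0,"wz": 0},
    {"tx": -0.003,"ty": 0,"tz": 0,"wx": 0,"wy": 0,"wz": 0},
    {"tx": -0.003,"ty": 0,"tz": 0,"wx": 0,"wy": 0,"wz": 0}
  ]
}}

```text
time: 4.32
ee_pos: [485.9, -136.8, 77.5]
tool_rot: [[-0.979, -0.204, -0.006], [-0.204, 0.979, -0.006], [0.007, -0.005, -1.0]]
ft_force: [-1.2, 0.5, 2.1]
grip_width: 0.8
```

```bash
python3 -c "
from h import *
go([-129.5,0,78])"
```

```text
t 4.33 loc [-218.5    1.5   77.5] yawrel -0.03 tilt [-0.006 -0.006 -1.   ] F [-1.2  0.5  2.1] w 0.8
tool delta mm [-89.   -1.4  -1.1] wz deg -0.03
```

Emit:
{"method": "play_rows", "body": {
  "series": [
    {"tx": -0.004,"ty": 0,"tz": 0,"wx": 0,"wy": -0.1,"wz": 0},
    {"tx": -0.004,"ty": 0,"tz": 0,"wx": 0,"wy": -0.1,"wz": 0},
    {"tx": -0.004,"ty": 0,"tz": 0,"wx": 0,"wy": 0,"wz": 0},
    {"tx": -0.004,"ty": 0,"tz": 0,"wx": 0,"wy": 0,"wz": 0},
    {"tx": -0.004,"ty": 0,"tz": 0,"wx": 0,"wy": 0,"wz": 0},
    {"tx": -0.004,"ty": 0,"tz": 0,"wx": 0,"wy": 0,"wz": 0},
    {"tx": -0.004,"ty": 0,"tz": 0,"wx": 0,"wy": 0,"wz": 0},
    {"tx": -0.004,"ty": 0,"tz": 0,"wx": 0,"wy": 0,"wz": 0},
    {"tx": -0.004,"ty": 0,"tz": 0,"wx": 0,"wy": 0,"wz": 0},
    {"tx": -0.004,"ty": 0,"tz": 0,"wx": 0,"wy": 0,"wz": 0}
  ]
}}

```text
time: 5.58
ee_pos: [527.8, -128.0, 77.3]
tool_rot: [[-0.979, -0.204, -0.003], [-0.204, 0.979, -0.005], [0.004, -0.004, -1.0]]
ft_force: [-1.5, -0.0, 0.9]
grip_width: 0.5
```

```bash
python3 -c "
from h import *
go([-129.5,0,78])"
```

```text
t 5.58 loc [-175.8    1.5   77.3] yawrel -0.03 tilt [-0.003 -0.005 -1.   ] F [-1.5 -0.   0.9] w 0.5
tool delta mm [-46.3  -1.5  -0.9] wz deg -0.03
```

Emit:
{"method": "play_rows", "body": {
  "series": [
    {"tx": -0.004,"ty": 0,"tz": 0,"wx": 0,"wy": 0,"wz": 0},
    {"tx": -0.004,"ty": 0,"tz": 0,"wx": 0,"wy": 0,"wz": 0},
    {"tx": -0.004,"ty": 0,"tz": 0,"wx": 0,"wy": 0,"wz": 0},
    {"tx": -0.004,"ty": 0,"tz": 0,"wx": 0,"wy": 0,"wz": 0},
    {"tx": -0.004,"ty": 0,"tz": 0,"wx": 0,"wy": 0,"wz": 0},
    {"tx": -0.004,"ty": 0,"tz": 0,"wx": 0,"wy": 0,"wz": 0},
    {"tx": -0.004,"ty": 0,"tz": 0,"wx": 0,"wy": 0,"wz": 0},
    {"tx": -0.003,"ty": 0,"tz": 0,"wx": 0,"wy": 0,"wz": 0},
    {"tx": -0.003,"ty": 0,"tz": 0,"wx": 0,"wy": 0,"wz": 0},
    {"tx": -0.002,"ty": 0,"tz": 0,"wx": 0,"wy": 0,"wz": 0},
    {"tx": -0.001,"ty": 0,"tz": 0,"wx": 0,"wy": 0,"wz": 0}
  ]
}}

```text
time: 6.95
ee_pos: [566.8, -119.8, 77.0]
tool_rot: [[-0.979, -0.204, -0.002], [-0.204, 0.979, -0.005], [0.003, -0.004, -1.0]]
ft_force: [-1.2, -0.8, -0.5]
grip_width: 0.2
```

```bash
python3 -c "
from h import *
go([-129.5,0,78])
snap('top','t2');snap('side','s2')
a=cv2.imread('pics/t2.png')[130:290,220:400];b=cv2.imread('pics/s2.png')[140:300,180:360]
cv2.imwrite('pics/v2.png',cv2.resize(np.hstack([a,b]),None,fx=2.2,fy=2.2,interpolation=cv2.INTER_CUBIC))"
```

```text
t 6.95 loc [-135.9    1.5   77. ] yawrel -0.02 tilt [-0.002 -0.005 -1.   ] F [-1.2 -0.8 -0.5] w 0.2
tool delta mm [-6.4 -1.6 -1. ] wz deg -0.02
```

View pics/v2.png

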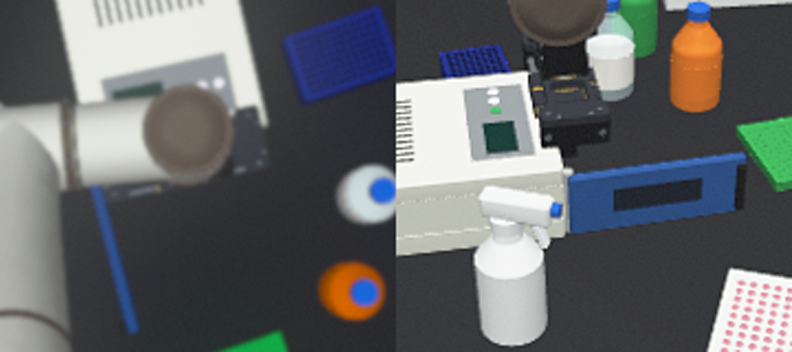

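The tray is nearly in and the door and other objects haven't moved. I'll finish with small steps, watching for the stop.

Emit:
{"method": "play_rows", "body": {
  "series": [
    {"tx": -0.002,"ty": 0,"tz": 0,"wx": 0,"wy": 0,"wz": 0},
    {"tx": -0.002,"ty": 0,"tz": 0,"wx": 0,"wy": 0,"wz": 0},
    {"tx": -0.0015,"ty": 0,"tz": 0,"wx": 0,"wy": 0,"wz": 0},
    {"tx": -0.0015,"ty": 0,"tz": 0,"wx": 0,"wy": 0,"wz": 0}
  ]
}}

```text
time: 7.55
ee_pos: [572.4, -118.6, 77.0]
tool_rot: [[-0.979, -0.204, -0.006], [-0.204, 0.979, -0.005], [0.007, -0.004, -1.0]]
ft_force: [-6.0, -0.7, 5.7]
grip_width: 0.3
```

Emit:
{"method": "play_rows", "body": {
  "series": [
    {"tx": -0.0015,"ty": 0,"tz": 0,"wx": 0,"wy": 0,"wz": 0},
    {"tx": -0.0015,"ty": 0,"tz": 0,"wx": 0,"wy": 0,"wz": 0}
  ]
}}

```text
time: 7.8
ee_pos: [572.1, -118.6, 77.0]
tool_rot: [[-0.979, -0.204, -0.014], [-0.203, 0.979, -0.006], [0.014, -0.003, -1.0]]
ft_force: [-5.7, 0.3, 4.9]
grip_width: 0.4
```

```bash
python3 -c "
from h import *
go([-129.5,0,78])"
```

```text
t 7.8 loc [-130.4    1.6   77. ] yawrel -0.07 tilt [-0.014 -0.006 -1.   ] F [-5.7  0.3  4.9] w 0.4
tool delta mm [-0.9 -1.6 -1. ] wz deg -0.07
```

Emit:
{"method": "play_rows", "body": {
  "series": [
    {"tx": -0.003,"ty": 0,"tz": 0,"wx": 0,"wy": -0.4,"wz": 0},
    {"tx": -0.003,"ty": 0,"tz": 0,"wx": 0,"wy": -0.4,"wz": 0}
  ]
}}

```text
time: 8.05
ee_pos: [572.2, -118.6, 77.0]
tool_rot: [[-0.979, -0.203, -0.013], [-0.203, 0.979, -0.004], [0.014, -0.001, -1.0]]
ft_force: [-7.6, -0.0, 6.2]
grip_width: 0.2
```

Emit:
{"method": "play_rows", "body": {
  "series": [
    {"tx": 0.004,"ty": 0,"tz": 0,"wx": 0,"wy": 0,"wz": 0},
    {"tx": 0.015,"ty": 0,"tz": 0,"wx": 0,"wy": 0,"wz": 0},
    {"tx": 0.03,"ty": 0,"tz": 0,"wx": 0,"wy": 0,"wz": 0},
    {"tx": 0.03,"ty": 0,"tz": -0.03,"wx": 0,"wy": 0,"wz": 0},
    {"tx": 0.03,"ty": 0,"tz": -0.04,"wx": 0,"wy": 0,"wz": 0},
    {"tx": 0.03,"ty": 0,"tz": -0.04,"wx": 0,"wy": 0,"wz": 0},
    {"tx": 0.03,"ty": 0,"tz": 0,"wx": 0,"wy": 0,"wz": 0}
  ]
}}

```text
time: 8.93
ee_pos: [404.3, -153.3, 191.1]
tool_rot: [[-0.979, -0.204, -0.005], [-0.204, 0.979, -0.004], [0.006, -0.003, -1.0]]
ft_force: [-0.1, -0.3, -0.4]
grip_width: 0.4
```

```bash
python3 -c "
from h import *
go([-262,175,180])
snap('top','t3');snap('side','s3')
a=cv2.imread('pics/t3.png')[130:290,190:370];b=cv2.imread('pics/s3.png')[140:300,180:360]
cv2.imwrite('pics/v3.png',cv2.resize(np.hstack([a,b]),None,fx=2.2,fy=2.2,interpolation=cv2.INTER_CUBIC))"
```

```text
t 8.93 loc [-301.9    2.   191.1] yawrel -0.05 tilt [-0.005 -0.004 -1.   ] F [-0.1 -0.3 -0.4] w 0.4
tool delta mm [-39.8 173.1  10.3] wz deg -0.05
```

View pics/v3.png

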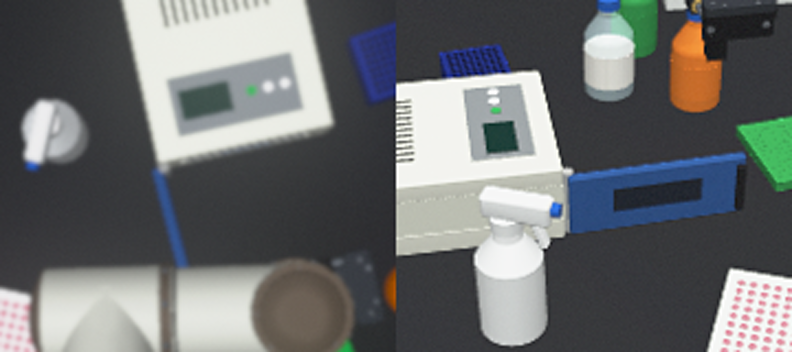

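The tray is home: it stalled at about 7 N against 1.2 N of friction, with the panel face at local x ≈ -121 mm, which is flush. The door stands unmoved and the plate wasn't touched. Next I'll turn the tool square to the door.

Emit:
{"method": "play_rows", "body": {
  "series": [
    {"tx": 0,"ty": 0,"tz": 0,"wx": 0,"wy": 0,"wz": 7.5},
    {"tx": 0,"ty": 0,"tz": 0,"wx": 0,"wy": 0,"wz": 7.5},
    {"tx": 0,"ty": 0,"tz": 0,"wx": 0,"wy": 0,"wz": 7.5},
    {"tx": 0,"ty": 0,"tz": 0,"wx": 0,"wy": 0,"wz": 7.5},
    {"tx": 0,"ty": 0,"tz": 0,"wx": 0,"wy": 0,"wz": 7.5},
    {"tx": 0,"ty": 0,"tz": 0,"wx": 0,"wy": 0,"wz": 7.5},
    {"tx": 0,"ty": 0,"tz": 0,"wx": 0,"wy": 0,"wz": 7.5},
    {"tx": 0,"ty": 0,"tz": 0,"wx": 0,"wy": 0,"wz": 7.5},
    {"tx": 0,"ty": 0,"tz": 0,"wx": 0,"wy": 0,"wz": 7.5},
    {"tx": 0,"ty": 0,"tz": 0,"wx": 0,"wy": 0,"wz": 7.5},
    {"tx": 0,"ty": 0,"tz": 0,"wx": 0,"wy": 0,"wz": 7.5},
    {"tx": 0,"ty": 0,"tz": 0,"wx": 0,"wy": 0,"wz": 5}
  ]
}}

```text
time: 10.52
ee_pos: [401.6, -152.6, 185.4]
tool_rot: [[-0.195, 0.981, -0.004], [0.981, 0.195, -0.002], [-0.002, -0.005, -1.0]]
ft_force: [0.6, -0.0, -0.1]
grip_width: 0.3
```

```bash
python3 -c "
from h import *
go([-262,165,191],-87);print(np.round(bot.get_obs()['q'],2))"
```

```text
t 10.53 loc [-304.4    3.3  185.4] yawrel -90.58 tilt [-0.004 -0.002 -1.   ] F [ 0.6 -0.  -0.1] w 0.3
tool delta mm [162.1  40.7  -6. ] wz deg -3.58
[ 0.02  0.11 -0.54  0.   -0.92 -2.97]
```

Joint 6 is too near its limit in this orientation, so I'll use the half-turned one, where the push is along tool +x.

Emit:
{"method": "play_rows", "body": {
  "series": [
    {"tx": 0,"ty": 0,"tz": 0,"wx": 0,"wy": 0,"wz": -10.5},
    {"tx": 0,"ty": 0,"tz": 0,"wx": 0,"wy": 0,"wz": -10.5},
    {"tx": 0,"ty": 0,"tz": 0,"wx": 0,"wy": 0,"wz": -10.5},
    {"tx": 0,"ty": 0,"tz": 0,"wx": 0,"wy": 0,"wz": -10.5},
    {"tx": 0,"ty": 0,"tz": 0,"wx": 0,"wy": 0,"wz": -10.5},
    {"tx": 0,"ty": 0,"tz": 0,"wx": 0,"wy": 0,"wz": -10.5},
    {"tx": 0,"ty": 0,"tz": 0,"wx": 0,"wy": 0,"wz": -10.5},
    {"tx": 0,"ty": 0,"tz": 0,"wx": 0,"wy": 0,"wz": -10.5},
    {"tx": 0,"ty": 0,"tz": 0,"wx": 0,"wy": 0,"wz": -10.5},
    {"tx": 0,"ty": 0,"tz": 0,"wx": 0,"wy": 0,"wz": -10.5},
    {"tx": 0,"ty": 0,"tz": 0,"wx": 0,"wy": 0,"wz": -10.5},
    {"tx": 0,"ty": 0,"tz": 0,"wx": 0,"wy": 0,"wz": -10.5}
  ]
}}

```text
time: 12.02
ee_pos: [403.4, -151.7, 181.0]
tool_rot: [[-0.639, -0.769, 0.001], [-0.769, 0.639, -0.002], [0.001, -0.002, -1.0]]
ft_force: [-0.2, 0.3, -0.3]
grip_width: 0.3
```

Emit:
{"method": "play_rows", "body": {
  "series": [
    {"tx": 0,"ty": 0,"tz": 0,"wx": 0,"wy": 0,"wz": -10.5},
    {"tx": 0,"ty": 0,"tz": 0,"wx": 0,"wy": 0,"wz": -10.5},
    {"tx": 0,"ty": 0,"tz": 0,"wx": 0,"wy": 0,"wz": -10.5},
    {"tx": 0,"ty": 0,"tz": 0,"wx": 0,"wy": 0,"wz": -10.5},
    {"tx": 0,"ty": 0,"tz": 0,"wx": 0,"wy": 0,"wz": -10.5}
  ]
}}

```text
time: 12.65
ee_pos: [404.2, -151.3, 179.2]
tool_rot: [[0.242, -0.97, 0.003], [-0.97, -0.242, -0.002], [0.003, -0.002, -1.0]]
ft_force: [-0.9, 0.3, 0.5]
grip_width: 0.8
```

```bash
python3 -c "
from h import *
go([-262,165,185],93);print(np.round(bot.get_obs()['q'],2))"
```

```text
t 12.65 loc [-301.5    4.   179.2] yawrel -267.83 tilt [ 0.003 -0.002 -1.   ] F [-0.9  0.3  0.5] w 0.8
tool delta mm [-159.4  -45.6   -6.1] wz deg -360.83
[ 0.02  0.12 -0.55  0.   -0.9   0.22]
```

Emit:
{"method": "play_rows", "body": {
  "series": [
    {"tx": -0.027,"ty": -0.008,"tz": 0,"wx": 0,"wy": 0,"wz": 0},
    {"tx": -0.027,"ty": -0.008,"tz": 0,"wx": 0,"wy": 0,"wz": 0},
    {"tx": -0.027,"ty": -0.008,"tz": 0,"wx": 0,"wy": 0,"wz": 0},
    {"tx": -0.026,"ty": -0.007,"tz": 0,"wx": 0,"wy": 0,"wz": 0},
    {"tx": -0.026,"ty": -0.007,"tz": 0,"wx": 0,"wy": 0,"wz": 0},
    {"tx": -0.026,"ty": -0.007,"tz": 0,"wx": 0,"wy": 0,"wz": 0},
    {"tx": 0,"ty": 0,"tz": 0,"wx": 0,"wy": 0,"wz": 0}
  ]
}}

```text
time: 13.52
ee_pos: [410.9, 19.3, 176.9]
tool_rot: [[0.243, -0.97, 0.007], [-0.97, -0.243, -0.001], [0.003, -0.006, -1.0]]
ft_force: [-0.0, -0.0, -0.6]
grip_width: 0.4
```

```bash
python3 -c "
from h import *
go([-262,160,80],93);print(np.round(bot.get_obs()['q'],2))"
```

```text
t 13.53 loc [-260.1  169.6  176.9] yawrel -267.77 tilt [ 0.007 -0.001 -1.   ] F [-0.  -0.  -0.6] w 0.4
tool delta mm [ 9.3  2.9 96.9] wz deg -360.77
[ 0.45  0.09 -0.59  0.   -0.88 -0.21]
```

Emit:
{"method": "play_rows", "body": {
  "series": [
    {"tx": 0,"ty": 0,"tz": 0.025,"wx": 0,"wy": 0,"wz": -0.2},
    {"tx": 0,"ty": 0,"tz": 0.025,"wx": 0,"wy": 0,"wz": -0.2},
    {"tx": 0,"ty": 0,"tz": 0.02,"wx": 0,"wy": 0,"wz": -0.2},
    {"tx": 0,"ty": 0,"tz": 0.015,"wx": 0,"wy": 0,"wz": 0},
    {"tx": 0,"ty": 0,"tz": 0.008,"wx": 0,"wy": 0,"wz": 0},
    {"tx": 0,"ty": 0,"tz": 0,"wx": 0,"wy": 0,"wz": 0}
  ]
}}

```text
time: 14.28
ee_pos: [412.3, 17.0, 80.9]
tool_rot: [[0.252, -0.968, 0.009], [-0.968, -0.252, -0.0], [0.003, -0.009, -1.0]]
ft_force: [0.1, -0.4, 0.2]
grip_width: 0.7
```

```bash
python3 -c "
from h import *
go([-262,117,80],93)
snap('side','s4')
b=cv2.imread('pics/s4.png')[140:340,180:420]
cv2.imwrite('pics/v4.png',cv2.resize(b,None,fx=2.5,fy=2.5,interpolation=cv2.INTER_CUBIC))"
```

```text
t 14.28 loc [-259.1  167.    80.9] yawrel -267.24 tilt [ 0.009 -0.    -1.   ] F [ 0.1 -0.4  0.2] w 0.7
tool delta mm [49.8  5.3  1. ] wz deg -360.24
```

View pics/v4.png

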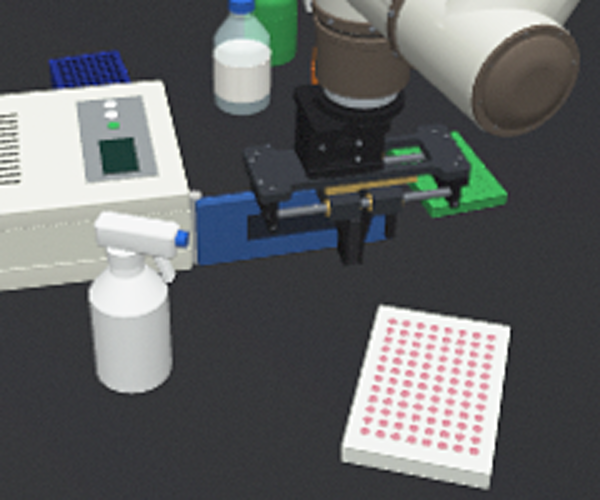

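The fingers are in front of the door's outer face, and the sprayer and the big plate are clear. Approaching now.

Emit:
{"method": "play_rows", "body": {
  "series": [
    {"tx": 0.008,"ty": 0.001,"tz": 0,"wx": 0,"wy": 0,"wz": 0},
    {"tx": 0.008,"ty": 0.001,"tz": 0,"wx": 0,"wy": 0,"wz": 0},
    {"tx": 0.008,"ty": 0,"tz": 0,"wx": 0,"wy": 0,"wz": 0},
    {"tx": 0.006,"ty": 0,"tz": 0,"wx": 0,"wy": 0,"wz": 0},
    {"tx": 0.005,"ty": 0,"tz": 0,"wx": 0,"wy": 0,"wz": 0},
    {"tx": 0.004,"ty": 0,"tz": 0,"wx": 0,"wy": 0,"wz": 0},
    {"tx": 0.004,"ty": 0,"tz": 0,"wx": 0,"wy": 0,"wz": 0},
    {"tx": 0.004,"ty": 0,"tz": 0,"wx": 0,"wy": 0,"wz": 0}
  ]
}}

```text
time: 15.32
ee_pos: [424.3, -31.9, 83.0]
tool_rot: [[0.252, -0.968, 0.014], [-0.968, -0.252, 0.002], [0.002, -0.014, -1.0]]
ft_force: [-0.3, 0.9, 1.0]
grip_width: 0.7
```

```bash
cat >> h.py <<'E'
def door():  # fingers against door: door-frame pose of TCP; theta such that TCP lies 23.5 mm off the hinge line
    o=bot.get_obs();l=toL(o['ee_pos']);R=np.array(o['tool_rot'])
    th=np.degrees(np.arctan2(R[1,1],R[0,1])-np.arctan2(Ri[1,1],Ri[0,1]))%360
    v=l[:2]-[-122,100];r=np.hypot(*v)
    # TCP = s*u + 23.5*n, u=(-sin,-cos), n=(-cos,sin)
    s=np.sqrt(r*r-23.5**2); ang=np.degrees(np.arctan2(-v[0],-v[1])-np.arctan2(23.5,s))
    print('t',round(o['time'],2),'loc',l.round(1),'theta',ang.round(1),'s',s.round(1),'tool vs door',round((th-6-ang if 0 else th-180-(-ang)) if 0 else th-ang,1),'tilt',R[:2,2].round(3),'Ftool',(R.T@o['ft_force']).round(1))
E
python3 -c "
from h import *
door()"
```

```text
t 15.32 loc [-257.4  116.8   83. ] theta 87.2 s 134.4 tool vs door 5.6 tilt [0.014 0.002] Ftool [-0.9  0.  -1. ]
```

Emit:
{"method": "play_rows", "body": {
  "series": [
    {"tx": 0.005,"ty": 0.0008,"tz": 0.001,"wx": -0.1,"wy": 0,"wz": -2},
    {"tx": 0.005,"ty": 0.0008,"tz": 0.001,"wx": -0.1,"wy": 0,"wz": -2},
    {"tx": 0.005,"ty": 0.0008,"tz": 0.001,"wx": -0.1,"wy": 0,"wz": -2},
    {"tx": 0.005,"ty": 0.0008,"tz": 0,"wx": -0.1,"wy": 0,"wz": -2},
    {"tx": 0.005,"ty": 0.0008,"tz": 0,"wx": -0.1,"wy": 0,"wz": -2},
    {"tx": 0.005,"ty": 0.0008,"tz": 0,"wx": -0.1,"wy": 0,"wz": -2},
    {"tx": 0.005,"ty": 0.0008,"tz": 0,"wx": 0,"wy": 0,"wz": -2},
    {"tx": 0.005,"ty": 0.0008,"tz": 0,"wx": 0,"wy": 0,"wz": -2}
  ]
}}

```text
time: 16.32
ee_pos: [433.9, -71.9, 80.1]
tool_rot: [[0.518, -0.855, 0.004], [-0.855, -0.518, -0.001], [0.003, -0.003, -1.0]]
ft_force: [-0.3, 1.2, 0.2]
grip_width: 0.4
```

```bash
sed -i "s/round((th-6-ang.*else th-ang,1)/round(th-180+ang,1)/" h.py; python3 -c "
from h import *
door()"
```

```text
t 16.32 loc [-256.2   75.6   80.1] theta 69.8 s 134.3 tool vs door -0.8 tilt [ 0.004 -0.001] Ftool [-1.1 -0.3 -0.2]
```

Emit:
{"method": "play_rows", "body": {
  "series": [
    {"tx": 0.005,"ty": 0.0008,"tz": 0,"wx": 0,"wy": 0,"wz": -2},
    {"tx": 0.005,"ty": 0.0008,"tz": 0,"wx": 0,"wy": 0,"wz": -2},
    {"tx": 0.005,"ty": 0.0008,"tz": 0,"wx": 0,"wy": 0,"wz": -2},
    {"tx": 0.005,"ty": 0.0008,"tz": 0,"wx": 0,"wy": 0,"wz": -2},
    {"tx": 0.005,"ty": 0.0008,"tz": 0,"wx": 0,"wy": 0,"wz": -2},
    {"tx": 0.005,"ty": 0.0008,"tz": 0,"wx": 0,"wy": 0,"wz": -2},
    {"tx": 0.005,"ty": 0.0008,"tz": 0,"wx": 0,"wy": 0,"wz": -2},
    {"tx": 0.005,"ty": 0.0008,"tz": 0,"wx": 0,"wy": 0,"wz": -2},
    {"tx": 0.005,"ty": 0.0008,"tz": 0,"wx": 0,"wy": 0,"wz": -2},
    {"tx": 0.005,"ty": 0.0008,"tz": 0,"wx": 0,"wy": 0,"wz": -2},
    {"tx": 0.005,"ty": 0.0008,"tz": 0,"wx": 0,"wy": 0,"wz": -2},
    {"tx": 0.005,"ty": 0.0008,"tz": 0,"wx": 0,"wy": 0,"wz": -2}
  ]
}}

```text
time: 17.82
ee_pos: [467.7, -122.8, 79.5]
tool_rot: [[0.831, -0.556, 0.002], [-0.556, -0.831, 0.002], [0.001, -0.002, -1.0]]
ft_force: [-1.1, 1.5, -0.2]
grip_width: 0.4
```

```bash
python3 -c "
from h import *
door()"
```

```text
t 17.82 loc [-233.6   18.9   79.5] theta 44.2 s 135.9 tool vs door -1.5 tilt [0.002 0.002] Ftool [-1.7 -0.6  0.2]
```

Emit:
{"method": "play_rows", "body": {
  "series": [
    {"tx": 0.005,"ty": 0.0007,"tz": 0,"wx": 0,"wy": 0,"wz": -2.1},
    {"tx": 0.005,"ty": 0.0007,"tz": 0,"wx": 0,"wy": 0,"wz": -2.1},
    {"tx": 0.005,"ty": 0.0007,"tz": 0,"wx": 0,"wy": 0,"wz": -2.1},
    {"tx": 0.005,"ty": 0.0007,"tz": 0,"wx": 0,"wy": 0,"wz": -2.1},
    {"tx": 0.005,"ty": 0.0007,"tz": 0,"wx": 0,"wy": 0,"wz": -2.1},
    {"tx": 0.005,"ty": 0.0007,"tz": 0,"wx": 0,"wy": 0,"wz": -2.1},
    {"tx": 0.005,"ty": 0.0007,"tz": 0,"wx": 0,"wy": 0,"wz": -2.1},
    {"tx": 0.005,"ty": 0.0007,"tz": 0,"wx": 0,"wy": 0,"wz": -2.1},
    {"tx": 0.005,"ty": 0.0007,"tz": 0,"wx": 0,"wy": 0,"wz": -2.1},
    {"tx": 0.005,"ty": 0.0007,"tz": 0,"wx": 0,"wy": 0,"wz": -2.1},
    {"tx": 0.005,"ty": 0.0007,"tz": 0,"wx": 0,"wy": 0,"wz": -2.1},
    {"tx": 0.005,"ty": 0.0007,"tz": 0,"wx": 0,"wy": 0,"wz": -2.1}
  ]
}}

```text
time: 19.32
ee_pos: [515.9, -153.7, 76.8]
tool_rot: [[0.991, -0.134, -0.013], [-0.134, -0.991, 0.004], [-0.013, -0.002, -1.0]]
ft_force: [-1.6, 1.0, 1.0]
grip_width: 0.4
```

```bash
python3 -c "
from h import *
door()"
```

```text
t 19.32 loc [-192.7  -21.2   76.8] theta 20.6 s 138.3 tool vs door 1.1 tilt [-0.013  0.004] Ftool [-1.7 -0.8 -0.9]
```

Emit:
{"method": "play_rows", "body": {
  "series": [
    {"tx": 0.004,"ty": 0.0005,"tz": 0,"wx": 0,"wy": 0.15,"wz": -1.8},
    {"tx": 0.004,"ty": 0.0005,"tz": 0,"wx": 0,"wy": 0.15,"wz": -1.8},
    {"tx": 0.004,"ty": 0.0005,"tz": 0,"wx": 0,"wy": 0.15,"wz": -1.8},
    {"tx": 0.004,"ty": 0.0005,"tz": 0,"wx": 0,"wy": 0.15,"wz": -1.8},
    {"tx": 0.004,"ty": 0.0005,"tz": 0,"wx": 0,"wy": 0.15,"wz": -1.8},
    {"tx": 0.004,"ty": 0.0005,"tz": 0,"wx": 0,"wy": 0,"wz": -1.8},
    {"tx": 0.004,"ty": 0.0005,"tz": 0,"wx": 0,"wy": 0,"wz": -1.8},
    {"tx": 0.003,"ty": 0.0005,"tz": 0,"wx": 0,"wy": 0,"wz": -1.5},
    {"tx": 0.002,"ty": 0.0003,"tz": 0,"wx": 0,"wy": 0,"wz": -1.0}
  ]
}}

```text
time: 20.45
ee_pos: [549.7, -159.1, 75.8]
tool_rot: [[0.989, 0.146, -0.002], [0.146, -0.989, 0.003], [-0.001, -0.003, -1.0]]
ft_force: [-0.3, 0.5, 0.1]
grip_width: 0.3
```

```bash
python3 -c "
from h import *
door()"
```

```text
t 20.45 loc [-160.7  -33.5   75.8] theta 6.4 s 137.0 tool vs door 3.0 tilt [-0.002  0.003] Ftool [-0.3 -0.6 -0.1]
```

Emit:
{"method": "play_rows", "body": {
  "series": [
    {"tx": 0.003,"ty": 0.0003,"tz": 0,"wx": 0,"wy": 0,"wz": -0.6},
    {"tx": 0.003,"ty": 0.0003,"tz": 0,"wx": 0,"wy": 0,"wz": -0.6},
    {"tx": 0.003,"ty": 0.0003,"tz": 0,"wx": 0,"wy": 0,"wz": -0.6},
    {"tx": 0.002,"ty": 0.0003,"tz": 0,"wx": 0,"wy": 0,"wz": -0.6},
    {"tx": 0.002,"ty": 0.0003,"tz": 0,"wx": 0,"wy": 0,"wz": -0.5},
    {"tx": 0.002,"ty": 0,"tz": 0,"wx": 0,"wy": 0,"wz": 0}
  ]
}}

```text
time: 21.2
ee_pos: [564.5, -158.2, 75.8]
tool_rot: [[0.98, 0.199, -0.005], [0.199, -0.98, 0.003], [-0.004, -0.003, -1.0]]
ft_force: [-5.8, -3.1, 3.9]
grip_width: 0.2
```

```bash
python3 -c "
from h import *
door()"
```

```text
t 21.2 loc [-146.   -35.6   75.8] theta 0.2 s 135.7 tool vs door -0.1 tilt [-0.005  0.003] Ftool [-6.3  1.9 -3.9]
```

Reached the stop: 6 N with the door at about 0.2° by geometry. One more gentle press, then back off and check.

Emit:
{"method": "play_rows", "body": {
  "series": [
    {"tx": 0.003,"ty": 0,"tz": 0,"wx": 0,"wy": 0.3,"wz": 0},
    {"tx": 0.003,"ty": 0,"tz": 0,"wx": 0,"wy": 0.3,"wz": 0}
  ]
}}

```text
time: 21.45
ee_pos: [564.5, -158.2, 75.8]
tool_rot: [[0.98, 0.199, -0.009], [0.199, -0.98, 0.004], [-0.008, -0.006, -1.0]]
ft_force: [-7.7, -1.9, 5.8]
grip_width: 0.3
```

Emit:
{"method": "play_rows", "body": {
  "series": [
    {"tx": -0.004,"ty": 0,"tz": 0,"wx": 0,"wy": 0,"wz": 0},
    {"tx": -0.02,"ty": 0,"tz": 0,"wx": 0,"wy": 0,"wz": 0},
    {"tx": -0.03,"ty": 0,"tz": 0,"wx": 0,"wy": 0,"wz": 0},
    {"tx": -0.03,"ty": 0,"tz": -0.03,"wx": 0,"wy": 0,"wz": 0},
    {"tx": -0.03,"ty": 0,"tz": -0.04,"wx": 0,"wy": 0,"wz": 0},
    {"tx": -0.03,"ty": 0,"tz": -0.04,"wx": 0,"wy": 0,"wz": 0},
    {"tx": 0,"ty": 0,"tz": -0.04,"wx": 0,"wy": 0,"wz": 0},
    {"tx": 0,"ty": 0,"tz": 0,"wx": 0,"wy": 0,"wz": 0}
  ]
}}

```text
time: 22.45
ee_pos: [424.8, -187.1, 231.7]
tool_rot: [[0.98, 0.201, 0.008], [0.201, -0.98, 0.004], [0.008, -0.002, -1.0]]
ft_force: [0.1, 0.1, -0.4]
grip_width: 0.5
```

```bash
python3 -c "
from h import *
o=bot.get_obs();print(o['time'],o['ft_force'],toL(o['ee_pos']))
snap('top','t5');snap('side','s5')
a=cv2.imread('pics/t5.png')[90:290,190:410];b=cv2.imread('pics/s5.png')[130:330,140:360]
cv2.imwrite('pics/v5.png',cv2.resize(np.hstack([a,b]),None,fx=1.8,fy=1.8,interpolation=cv2.INTER_CUBIC))
for l in [(-124,100,95),(-136,100,95),(-124,-100,95),(-136,-100,95),(-120,-105,105)]:
  print(l,((proj('t5',toW(l))-[190,90])*1.8).round(0),((proj('s5',toW(l))-[140,130])*1.8+[396,0]).round(0))"
```

```text
22.45 [ 0.08022262  0.1124786  -0.41199277] [-288.66515866  -35.27313131  231.69600461]
(-124, 100, 95) [133. 208.] [606. 159.]
(-136, 100, 95) [135. 217.] [615. 158.]
(-124, -100, 95) [270. 179.] [587.  82.]
(-136, -100, 95) [272. 187.] [595.  81.]
(-120, -105, 105) [273. 174.] [584.  75.]
```

View pics/v5.png

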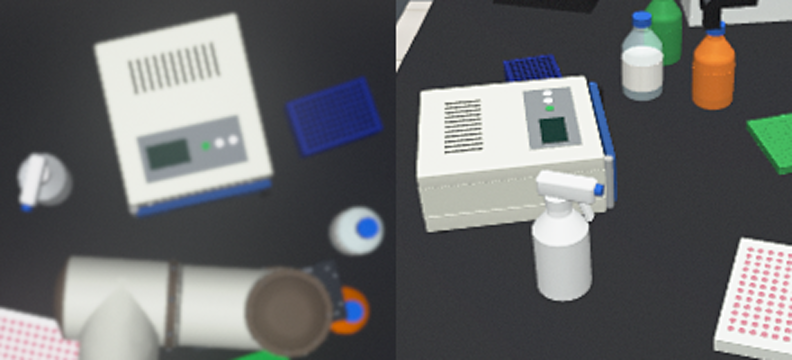

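The door lies flush along the front, with its edge in the top crop from (135,212) to (270,184) as predicted for shut. The bottle cap is still at pixel (394,217), as at the start, the sprayer and rack haven't moved, and the arm is clear with no force on it.

```bash
python3 -c "
from h import *
print(bot.hand_in())"
```

```text
the job is handed in; nothing more can be done
None
```

I pushed the tray home with the closed fingertips, then swung the blue door shut over it. The job was handed in at about 22.5 s of the 61 s allowed, and no verdict was reported.

- **Tray:** it stopped hard at about 7–8 N (friction is about 1.2 N), with the front panel's face at about local x = -121 mm, flush with the housing to within the 2 mm calibration.
- **Door:** it stopped hard at about 8 N at 0.2° by geometry, and the last images show it lying flush along the front.
- **Other things:** the bottle cap is at its starting pixel, and the tip rack and sprayer look unmoved. The arm ended clear, with the force back near zero.
- **Not checked:** the plate was never touched, but I could not see how it lies once it was inside. The tray stop rests on force and position, since the panel was hidden from the cameras.
- **Changes on the way:** the first move call was refused because its rows lacked some keys. Joint 6 came near its limit, so I turned the tool half round before pushing the door.

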